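# Second sanding paddle on the hook

### The arm

A 6-joint arm with a two-finger parallel gripper is mounted at the origin on a cart in front of the work surface, level with it; the furniture and walls round the work are solid. World frame = base frame: x ahead of the robot, y to its left, z up, the work surface at z = 0. Lengths are in mm, angles in rad, forces in N, time in s.
With the tool pointing down it reaches from about 325 to 875 mm from the base axis. Payload 4.4 kg.
Tool frame: the origin (TCP) lies at the very end of the fingers, on their centre line; the grasp point (between the pads) lies 19 mm behind it; z points along the fingers, x is the direction in which the jaws open and shut, and the axes are right-handed (so a half turn about z gives the same grasp; the last joint's range is limited). The gripper opens to 85 mm and grips with 20 to 120 N. Pads are 22 mm wide; open, the fingers measure 114 mm over their backs; the gripper's body (76 mm by 85 mm) begins 54 mm behind the grasp point. The pads swing forward as they close: fully open they stand 13 mm farther back than shut.
Start: joints at [-0.15, 0.207, 1.542, -0, 1.393, -0.15], TCP at [575.002, -0.012, 231.282] pointing down, gripper open.
Joint ranges: [-2.73, 2.73], [-0.86, 2.22], [0.23, 2.46], [-1.11, 4.25], [0.08, 2.63], [-2.82, 2.82]. Speed limits (rad/s): [2.79, 2.79, 3.14, 3.14, 3.14, 3.14].

### API

Orientations are given as a unit quaternion [x, y, z, w].
In Python, from cell import arm gives the robot as it stands. Calls block until the motion is done:
- arm.move_ptp(position, orientation): joint-space move of the TCP to a pose.
- arm.move_straight(position, ori=None, speed=150, stop_force=None): straight line of the TCP; ori=None keeps the orientation; speed is the mean speed in mm/s. With stop_force (N) it stops when the force on the tool has changed by that much, and returns True; else False.
- arm.set_joints(angles): joint-space move.
- arm.set_gripper(opening, strength=None): finger opening in mm; strength is the grip in N (None keeps the last); returns when the fingers have stopped.
- arm.wait(seconds).
- arm.inverse_kinematics(position, orientation): joint angles nearest the present ones, or None.
- arm.observe(): the state.
- arm.capture(name): name is "scene" or "side" or "wrist"; returns a dict with "pixels" (384x512x3 uint8, red, green, blue), "range_z" (384x512 float32, mm along the optical axis (not along the pixel's ray), 0 where there is no reading), "camera_matrix" (3x3 intrinsics, pixels), "D" ([k1, k2, p1, p2, k3] as OpenCV has them; the pictures are not rectified), "R" (3x3) and "t" (3): a world point X has camera coordinates R X + t. Camera axes: x right, y down, z forward; pixel columns grow to the right and rows downward; lengths in mm; the calibration is good to about 2 mm. A picture is of the moment at which its call begins.
A pose or a line that the arm cannot do raises arm.Unreachable and nothing moves.
- arm.hand_in(): hands the job in, once; it reports no verdict.
The state is a dict: "time": time; "joint_positions": joint angles; "qvel": joint speeds; "effort": joint torques, N m; "tool_pos": TCP position; "ee_rot": TCP orientation; "ft_force": force on the tool from outside, world axes, zero at the start; "wrist_torque": the same for the moment, N m; "gripper_width": finger opening in mm.
Only numpy, scipy, OpenCV 4.12 (cv2) and the standard library are available. Lean on these libraries where they do the work, as an engineer would, in place of code of your own. Each camera call takes 0.05 s, during which the arm holds its last target. There are 200 camera calls.

### The job

Take the blue-faced sanding paddle out of its caddy, stand it in the slot of the low wooden block and let go, so that you can take it again by its side edges; then hang it by its eye on the double-wire hook, in front of the red-faced paddle that hangs there. Leave the red paddle hanging where it is, and do not disturb the two paint bottles and the cup.

Things in the scene. Friction and masses are not known exactly. Their poses are not given: they have to be found in the camera images.
- blue_paddle_center (a point): centre of the loose blue-faced sanding paddle, a flat wooden board 8 mm thick (its x), 60 wide (its y), 110 high (its z, up towards the eye), 80 g, same on both faces. A rectangular eye 36 wide and 24 high passes through it; above the eye a bar 10 high, beside it two posts 12 wide. It starts upright in the caddy.
- blue_paddle_eye (a point): centre of the blue paddle's eye: 33 mm above the paddle's centre, 22 below its top edge; same axes as the paddle
- red_paddle_eye (a point): centre of the eye of the red-faced paddle, of the same shape and size, loose, which hangs on the hook by its eye; same axes (x through its thickness, z up)
- caddy: fixed plywood caddy, 100 mm long (its y), 60 wide at the foot, 40 above (its x); origin under its centre. Its slot (12 x 64, floor 10 above the bench) holds the blue paddle. Long walls 74 high, end cheeks 108 high: only the paddle's upper 46 mm shows, side edges hidden by the cheeks, so there it can only be pinched through its thickness, with the fingers over the eye.
- block_slot (a point): centre of the slot's floor in the fixed low wooden block. Slot 12 mm wide (x), 66 long (y), 30 deep, open above; floor 8 above the bench; block 60 (x) by 100 (y), 38 high
- hook_root (a point): root of the fixed double-wire hook: at the panel's face, midway between the wires, on their centre line, 150 mm above the bench. The hook points level along this frame's -x; z up. Two 5 mm wires, centres 16 apart, run 84 out, then rise to a cross wire 12 higher at 90 out: the end spans 2.5 below to 14.5 above the centre line, 21 wide. A paddle hanging on it has its eye centre 9.5 below that line.
- hook: fixed stand of the hook; origin under the middle of its foot plate, 130 (x) by 110 by 12 mm high. A grey perforated panel 100 wide and 10 thick stands at its rear up to 170 above the bench, its front face 50 mm behind (+x of) the origin. Same axes as the hook root.
- magnifier_lamp: fixed lamp; origin under the middle of its arm. Obstacle: its round head, 0.18 m across, hangs at 0.18 to 0.25 m height over a point 20 mm in front of (-x) and 174 mm to the right of (-y) the origin; the level arm at 0.25 m height leads to it from the left.
- dark_bottle: dark green paint bottle, 34 mm wide, 70 mm high, black cap, stands loose; origin under its centre
- white_bottle: grey-white paint jar, 39 mm wide, 60 mm high, black cap, stands loose; origin under its centre
- cup: grey brush cup, 45 mm wide, 45 mm high, stands loose; origin under its centre

How it is judged (in metres and radians):
On the way:
1. the blue paddle stands in the block's slot, upright and let go (x of blue_paddle_center in the frame of block_slot between -0.015 and 0.015 m and y of blue_paddle_center in the frame of block_slot between -0.01 and 0.01 m and z of blue_paddle_center in the frame of block_slot between 0.045 and 0.06 m and angle between blue_paddle_center's own z axis and vertical below 0.25 rad and contact force between the fingers and blue_paddle below 0.1 N), for 0.2 s.
At the end, for the whole second after the job is handed in: Both paddles hang at rest by their eyes on the wires, upright within 0.2 rad, eye centres within 13 mm of the middle and 4 to 15 mm below the wires' centre line; blue nearer the hook's end (eye at most 82 mm from the panel), red within 15 mm of its start; blue let go (x of blue_paddle_eye in the frame of hook_root between -0.082 and -0.01 m and y of blue_paddle_eye in the frame of hook_root between -0.013 and 0.013 m and z of blue_paddle_eye in the frame of hook_root between -0.015 and -0.004 m and x of red_paddle_eye in the frame of hook_root between -0.06 and -0.003 m and y of red_paddle_eye in the frame of hook_root between -0.013 and 0.013 m and z of red_paddle_eye in the frame of hook_root between -0.015 and -0.004 m and x of blue_paddle_eye in the frame of red_paddle_eye below -0.007 m and angle between each of blue_paddle_eye, red_paddle_eye's own z axis and vertical below 0.2 rad and distance of red_paddle_eye from where it was at the start of the episode below 0.015 m and linear speed of blue_paddle below 0.03 m/s and contact force between the fingers and blue_paddle below 0.1 N); the robot touches nothing.
It fails at once if the red paddle is pushed more than 25 mm out of place (distance of red_paddle_eye from where it was at the start of the episode above 0.025 m).
It fails at once if a paint bottle or the cup is moved more than 20 mm or tipped (distance of any of dark_bottle, white_bottle, cup from where it was at the start of the episode above 0.02 m or angle between any of dark_bottle, white_bottle, cup's own z axis and vertical above 0.4 rad).
It also fails if it takes over 56 s, if anything falls off the work surface, if the arm or the gripper's body presses on something with over 40 N, if the wrist force passes 120 N, or if a joint passes its speed limit or range.

## Working session

There is one attempt and no reset: what is moved stays moved. The work goes in short steps, each a Python script; the robot and the scene stay as the last script left them, time stands still between calls to the robot, and variables do not carry over. Pictures are saved under pics/ and viewed, about 8 in all and at most 12, crops included, and the job is handed in when it is done.

```bash
ls; mkdir -p pics; cat > h.py <<'E'
import numpy as np, cv2
from cell import arm
from scipy.spatial.transform import Rotation as Rn
def cap(n):
    c=arm.capture(n)
    for k in("camera_matrix","D","R","t","range_z"): c[k]=np.array(c[k],float)
    c["t"]=c["t"].ravel()
    return c
def save(c,f,box=None,s=1):
    p=c["pixels"][:,:,::-1]
    if box: p=p[box[1]:box[3],box[0]:box[2]]
    cv2.imwrite("pics/"+f,cv2.resize(p,None,fx=s,fy=s,interpolation=cv2.INTER_CUBIC))
def ray(c,uv):
    u=cv2.undistortPoints(np.array(uv,float).reshape(-1,1,2),c["camera_matrix"],c["D"]).reshape(-1,2)
    return -c["R"].T@c["t"], np.c_[u,np.ones(len(u))]@c["R"]
def onz(c,uv,z):
    o,d=ray(c,uv); return o+d*((z-o[2])/d[:,2])[:,None]
def cloud(c):
    h,w=c["range_z"].shape; v,u=np.mgrid[:h,:w]
    o,d=ray(c,np.c_[u.ravel(),v.ravel()])
    return (o+d*c["range_z"].ravel()[:,None]).reshape(h,w,3)
def proj(c,P):
    return cv2.projectPoints(np.array(P,float).reshape(-1,1,3),cv2.Rodrigues(c["R"])[0],c["t"],c["camera_matrix"],c["D"])[0].reshape(-1,2)
def tri(c1,uv1,c2,uv2):
    A=[];b=[]
    for c,uv in((c1,uv1),(c2,uv2)):
        o,d=ray(c,[uv]);d=d[0]/np.linalg.norm(d[0]);M=np.eye(3)-np.outer(d,d);A.append(M);b.append(M@o)
    return np.linalg.lstsq(np.vstack(A),np.hstack(b),rcond=None)[0]
E
python3 - <<'E'
from h import *
s=arm.observe();print(s)
for n in("scene","side"):
    c=cap(n);p=c["pixels"];cv2.imwrite(f"pics/{n}0.png",p[:,:,::-1]);print(n,-c["R"].T@c["t"],c["R"][2]);np.savez(n+"0.npz",**c)
a=cv2.imread("pics/scene0.png");b=cv2.imread("pics/side0.png")
cv2.imwrite("pics/both.png",cv2.resize(np.hstack([a,b]),(800,300)))
E
```

```text
pics
{'time': 0.0, 'joint_positions': array([-1.50488669e-01,  2.07459830e-01,  1.54298325e+00, -3.94084234e-06,
        1.39348511e+00, -1.50494805e-01]), 'qvel': array([-0.00049547, -0.00084325, -0.00086405, -0.00120224, -0.00044664,
        0.00095445]), 'effort': array([ 4.44781954e-04, -3.83034396e+01, -2.91594708e+01, -2.26178481e-04,
        1.06274080e-02,  5.83859855e-05]), 'tool_pos': array([5.74232982e+02, 1.10267067e-01, 2.30089251e+02]), 'ee_rot': array([ 9.99999318e-01,  3.41759189e-06, -1.15485757e-03, -1.73159263e-04]), 'ft_force': array([-0.19132427, -0.49273504, -0.86457371]), 'wrist_torque': array([ 0.00766395, -0.03841682, -0.01408934]), 'gripper_width': 85.55550249257585}
scene [-132.33869307 -541.67985297  739.10352935] [ 0.66449251  0.36298044 -0.65321888]
side [324.65265661 607.62935034 629.93913979] [ 0.20036126 -0.81733611 -0.54020094]
```

View pics/scene0.png

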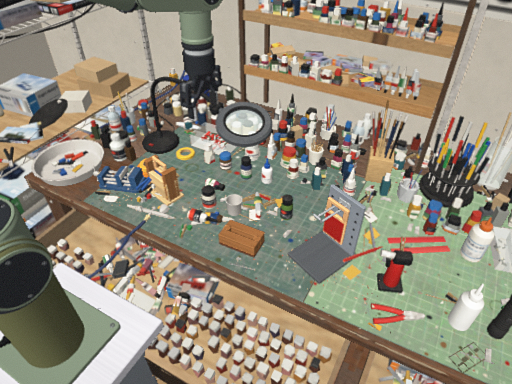

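View pics/side0.png

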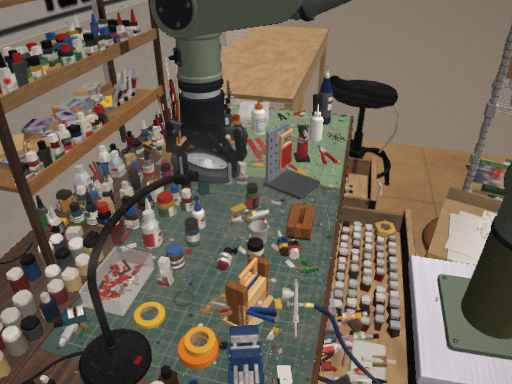

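Scene view: caddy at (157,180), block at (242,238), hook stand at (332,235) with the red paddle, white jar at (209,197), cup at (235,205), dark bottle at (287,205). Side view: caddy at (247,285), block at (300,222), hook at (290,165). Next I'll zoom in and read the point cloud.

```bash
python3 - <<'E'
from h import *
S=dict(np.load("scene0.npz"));D=dict(np.load("side0.npz"))
a=cv2.resize(S["pixels"][150:285,140:365,::-1],(800,480),interpolation=cv2.INTER_CUBIC)[:, :]
b=cv2.resize(D["pixels"][120:330,210:330,::-1],None,fx=2.8,fy=2.8,interpolation=cv2.INTER_CUBIC)
cv2.imwrite("pics/a.png",a);
c=cv2.resize(D["pixels"][240:330,215:285,::-1],None,fx=6,fy=6,interpolation=cv2.INTER_CUBIC)
d=cv2.resize(D["pixels"][120:210,260:325,::-1],None,fx=6,fy=6,interpolation=cv2.INTER_CUBIC)
cv2.imwrite("pics/b.png",np.hstack([c[:,:400],d[:,:390]]))
for n,C,pts in(("scene",S,[(157,180),(242,228),(320,258),(345,215),(209,197),(235,200),(287,202),(245,110),(160,140)]),("side",D,[(247,285),(300,215),(290,185),(275,150),(250,290),(300,230)])):
    P=cloud(C)
    for u,v in pts: print(n,(u,v),P[v,u].round(0))
E
```

```text
scene (157, 180) [454.  93.  63.]
scene (242, 228) [ 431. -192.   37.]
scene (320, 258) [ 458. -393.   10.]
scene (345, 215) [ 484. -425.  148.]
scene (209, 197) [483. -59.  43.]
scene (235, 200) [ 521. -117.   27.]
scene (287, 202) [ 544. -261.   65.]
scene (245, 110) [655. -75. 227.]
scene (160, 140) [649. 251.  31.]
side (247, 285) [471. 100.  81.]
side (300, 215) [ 421. -235.   10.]
side (290, 185) [ 471. -365.   15.]
side (275, 150) [ 525. -400.  103.]
side (250, 290) [464. 105.  74.]
side (300, 230) [ 409. -150.   29.]
```

View pics/a.png

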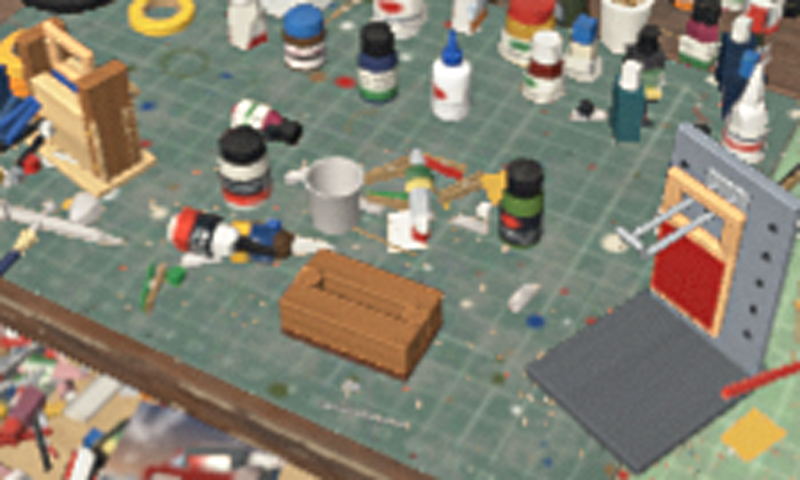

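View pics/b.png

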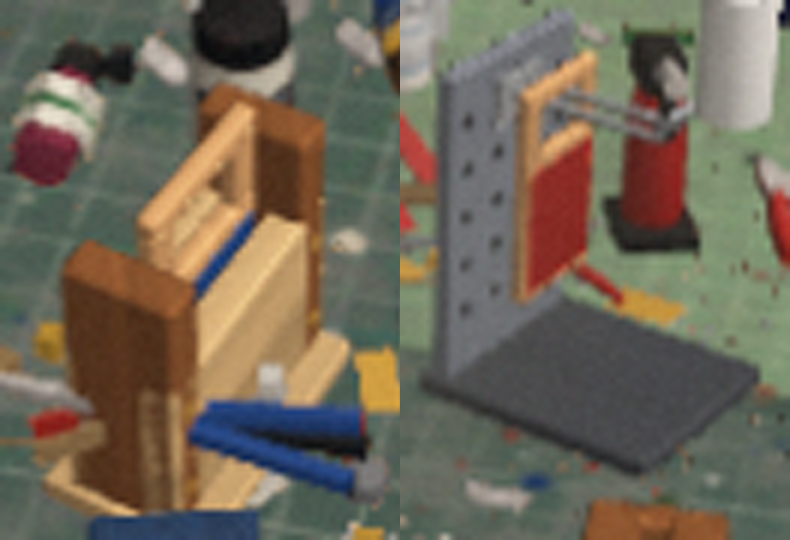

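Zooms: the blue paddle stands in the caddy with its eye visible above the walls. The block's slot is clear, and the red paddle hangs close to the panel with room on the wires in front of it. I'll take rough poses from the combined clouds.

```bash
python3 - <<'E'
from h import *
S=dict(np.load("scene0.npz"));D=dict(np.load("side0.npz"))
P=[];C=[]
for c in(S,D):
    q=cloud(c).reshape(-1,3);ok=c["range_z"].ravel()>0
    P.append(q[ok]);C.append(c["pixels"].reshape(-1,3)[ok])
for i,n in enumerate(("scene","side")):
    p=P[i];col=C[i].astype(int)
    def rect(nm,ctr,r,z0,z1,f=None):
        m=(np.hypot(p[:,0]-ctr[0],p[:,1]-ctr[1])<r)&(p[:,2]>z0)&(p[:,2]<z1)
        if f is not None:m&=f
        q=p[m]
        if len(q)<8: print(n,nm,"few");return
        R=cv2.minAreaRect(q[:,:2].astype(np.float32));print(n,nm,len(q),np.round(R[0],1),np.round(R[1],1),round(R[2],1),"zmed",np.median(q[:,2]).round(1),"zmax",np.percentile(q[:,2],98).round(1))
    hsv=cv2.cvtColor(C[i][None],cv2.COLOR_RGB2HSV)[0].astype(int)
    br=(hsv[:,0]<22)&(hsv[:,1]>70)
    rect("caddy>60",(460,95),75,60,140)
    rect("caddy cheeks",(460,95),75,98,110,br)
    rect("caddytop>112",(460,95),75,112,130)
    rect("block",(425,-185),75,30,45,br)
    rect("plate",(470,-380),110,8,17)
    rect("panel",(500,-415),110,40,175)
    rect("red",(500,-415),110,40,175,(hsv[:,1]>170)&((hsv[:,0]<6)|(hsv[:,0]>174)))
    rect("wires",(480,-395),100,145,170)
    rect("head",(655,-75),120,180,260); rect("arm",(675,100),120,235,270)
    rect("wb",(483,-55),30,20,80);rect("cup",(521,-117),35,20,80);rect("db",(544,-261),30,20,80)
E
```

```text
scene caddy>60 636 [471.5  90.2] [101.  42.] 74.6 zmed 87.4 zmax 120.0
scene caddy cheeks 159 [470.3  91.1] [99.6 37.3] 75.4 zmed 106.0 zmax 109.2
scene caddytop>112 61 [472.2  90.4] [62.2  9.2] 73.9 zmed 118.7 zmax 121.2
scene block 728 [ 414.1 -186. ] [ 61.3 125.2] 2.6 zmed 37.2 zmax 40.0
scene plate 1742 [ 450.6 -403.4] [147.7 156.2] 67.4 zmed 11.4 zmax 14.5
scene panel 1873 [ 466.9 -428.8] [168.5 103.2] 68.0 zmed 127.7 zmax 170.4
scene red 322 [ 493.1 -401.3] [52.   5.1] 68.5 zmed 89.5 zmax 119.8
scene wires 699 [ 479.7 -397.2] [100.2 103.2] 68.0 zmed 157.5 zmax 169.8
scene head 2266 [601.7 -71.1] [139.9 198.6] 17.7 zmed 218.5 zmax 249.8
scene arm 242 [637.3 102.5] [227.7  30.4] 82.9 zmed 256.5 zmax 268.4
scene wb 239 [491.4 -49.2] [35.5 38. ] 46.7 zmed 49.1 zmax 61.3
scene cup 163 [ 509.7 -126.6] [40.7 57.2] 21.0 zmed 35.7 zmax 46.3
scene db 226 [ 553.5 -255.9] [31.  29.6] 75.9 zmed 47.8 zmax 70.5
side caddy>60 1458 [472.   92.9] [97.8 41. ] 75.4 zmed 88.4 zmax 120.0
side caddy cheeks 408 [471.5  92.9] [97.3 38.7] 75.0 zmed 106.6 zmax 109.2
side caddytop>112 149 [471.7  92.5] [62.3  9.4] 73.4 zmed 118.7 zmax 120.9
side block 580 [ 414.8 -182.1] [ 59.1 136.2] 2.2 zmed 38.0 zmax 40.4
side plate 876 [ 479. -370.] [160.7 127.1] 63.2 zmed 12.3 zmax 15.3
side panel 1156 [ 466. -424.] [171.7 103.1] 64.8 zmed 118.8 zmax 168.8
side red 167 [ 491.8 -404. ] [52.8  5.2] 69.2 zmed 88.7 zmax 117.8
side wires 385 [ 480.1 -393.6] [102.5 102.3] 66.3 zmed 156.3 zmax 169.4
side head 1626 [603.2 -62.3] [140.8 183.5] 16.8 zmed 221.6 zmax 252.7
side arm 943 [638.1 104.6] [232.8  29.9] 83.0 zmed 259.9 zmax 268.8
side wb 255 [493.5 -46.2] [32.7 35.1] 52.4 zmed 57.6 zmax 61.3
side cup 252 [ 509.9 -127.7] [38.  58.7] 24.5 zmed 34.5 zmax 45.9
side db 234 [ 554.6 -253.2] [32.3 29.8] 83.0 zmed 47.5 zmax 70.8
```

```bash
cat >> h.py <<'E'
def down(deg): return (Rn.from_euler("z",deg,degrees=True)*Rn.from_quat([1,0,0,0])).as_quat()
E
python3 - <<'E'
from h import *
S=dict(np.load("scene0.npz"));D=dict(np.load("side0.npz"))
for n,c in(("scene",S),("side",D)):
    p=cloud(c);h=cv2.cvtColor(c["pixels"],cv2.COLOR_RGB2HSV)
    a=np.radians(-22);ex=np.array([np.cos(a),np.sin(a)]);ey=np.array([-ex[1],ex[0]])
    f=p.reshape(-1,3);xy=f[:,:2]-[480,-397];X=xy@ex;Y=xy@ey;Z=f[:,2]
    m=(abs(X)<110)&(abs(Y)<55)&(Z>125)&(Z<175)
    w=m&(Z>143)&(X<20)
    print(n,"hist X",np.histogram(X[m],np.arange(-70,70,10)))
    # panel face normal: use points z 20..165, largest X
    q=f[(abs(X)<110)&(abs(Y)<60)&(Z>30)&(Z<165)&(h.reshape(-1,3)[:,1]<70)];q=q[(q[:,:2]-[480,-397])@ex>30]
    vx,vy,x0,y0=cv2.fitLine(q[:,:2].astype(np.float32),cv2.DIST_HUBER,0,.01,.01).ravel();print("panel line",np.degrees(np.arctan2(vy,vx)),x0,y0,len(q))
    print("panel X pct",np.percentile((q[:,:2]-[480,-397])@ex,[5,25,50,75,95]).round(1))
    for lo in range(-70,30,10):
        s=w&(X>lo)&(X<=lo+10)
        if s.sum()>3: print(lo,s.sum(),"Y",np.percentile(Y[s],[2,50,98]).round(1),"Z",np.percentile(Z[s],[2,50,98]).round(1))
arm.move_straight([480,-60,300],speed=200)
arm.move_ptp([400,-186,230],down(-25))
c=cap("wrist");np.savez("wb.npz",**c);save(c,"wb.png")
arm.move_ptp([455,91,235],down(-16))
c=cap("wrist");np.savez("wc.npz",**c);save(c,"wc.png")
cv2.imwrite("pics/w2.png",cv2.resize(np.hstack([cv2.imread("pics/wb.png"),cv2.imread("pics/wc.png")]),(800,300)))
print(arm.observe()["time"],arm.observe()["tool_pos"])
E
```

```text
scene hist X (array([  0,  12,  23,  16,  16,  18,  19,  16, 248,  17, 104, 478,  11]), array([-70, -60, -50, -40, -30, -20, -10,   0,  10,  20,  30,  40,  50,
        60]))
panel line 67.48989 510.7809 -431.06717 872
panel X pct [38.1 40.4 41.3 42.3 44.9]
-60 12 Y [-8.1  0.2 10.9] Z [160.2 162.9 165. ]
-50 23 Y [-7.7 -1.4 12.1] Z [149.  159.5 165. ]
-40 16 Y [-7.7 -4.1 11.7] Z [148.9 151.4 153.5]
-30 16 Y [-8.5  6.9 11.8] Z [149.5 151.4 152.7]
-20 18 Y [-8.5 -5.2 11.3] Z [149.4 151.6 153.7]
-10 19 Y [-8.5  7.8 12.2] Z [147.7 151.7 153.7]
0 16 Y [-8.7  1.3 11.7] Z [148.  151.1 153.4]
10 160 Y [-29.1  -1.4  29. ] Z [144.7 157.5 163.2]
side hist X (array([  0,   6,  15,  10,  12,  12,  10,  13, 124,   8,  72, 229,   7]), array([-70, -60, -50, -40, -30, -20, -10,   0,  10,  20,  30,  40,  50,
        60]))
panel line 65.267395 527.10126 -393.59055 618
panel X pct [38.1 41.3 42.5 43.6 48.9]
-60 6 Y [-2.7  2.6 13.9] Z [160.2 161.9 163.6]
-50 15 Y [-6.1 10.6 13.6] Z [148.8 153.8 163.2]
-40 10 Y [-5.6  9.7 14.3] Z [147.4 149.6 151.6]
-30 12 Y [-6.5 -3.  14.1] Z [146.5 149.4 151.3]
-20 12 Y [-6.7  3.  11.6] Z [145.9 149.4 151.5]
-10 10 Y [-6.6  3.5 11.2] Z [146.5 149.4 151.2]
0 13 Y [-7.2  7.4 11.7] Z [144.9 149.6 150.8]
10 84 Y [-28.3   3.3  30.9] Z [144.8 155.9 161.9]
2.8 [455.27034166  90.28434355 235.17393072]
```

View pics/w2.png

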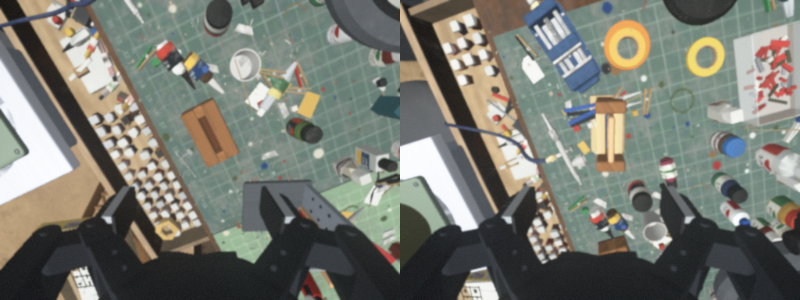

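The wrist views show the block with its slot at about (210,130) on the left and the caddy with the paddle at about (608,135) on the right. I'll measure both from these.

```bash
python3 - <<'E'
from h import *
def rect(nm,p,m):
    q=p[m]; R=cv2.minAreaRect(q[:,:2].astype(np.float32));print(nm,len(q),np.round(R[0],1),np.round(R[1],1),round(R[2],1),"z",np.percentile(q[:,2],[5,50,95]).round(1))
for f in("wb.npz","wc.npz"):
    c=dict(np.load(f));p=cloud(c);h=cv2.cvtColor(c["pixels"],cv2.COLOR_RGB2HSV).astype(int);br=(h[...,0]<22)&(h[...,1]>70)&(c["range_z"]>0)
    d=np.hypot(p[...,0]-472,p[...,1]-91)
    if f[1]=="c":
        rect("paddletop",p,(d<60)&(p[...,2]>112)&(p[...,2]<126))
        rect("cheeks",p,(d<60)&(p[...,2]>100)&(p[...,2]<126))
    if f[1]=="b":
        m=(abs(p[...,0]-415)<60)&(abs(p[...,1]+184)<75)&(p[...,2]>31)&(p[...,2]<45)&br
        n,l,st,_=cv2.connectedComponentsWithStats(m.astype(np.uint8));k=1+st[1:,4].argmax()
        rect("block",p,l==k)
        # slot: points within block hull below top
        hull=cv2.convexHull(np.argwhere(l==k)[:,::-1].astype(np.int32));mk=np.zeros(l.shape,np.uint8);cv2.fillConvexPoly(mk,hull,1)
        mk=cv2.erode(mk,np.ones((5,5)))
        rect("slot",p,(mk>0)&(p[...,2]<30)&(c["range_z"]>0))
        q=p[l==k];print("top plane xy->z",np.linalg.lstsq(np.c_[q[:,:2]-q[:,:2].mean(0),np.ones(len(q))],q[:,2],rcond=None)[0])
        # slot in 2D: undisturbed contour holes on z=38 plane
        cs,hi=cv2.findContours((l==k).astype(np.uint8),cv2.RETR_CCOMP,cv2.CHAIN_APPROX_NONE)
        for cc,hh in zip(cs,hi[0]):
            if hh[3]>=0 and len(cc)>15:
                R=cv2.minAreaRect(onz(c,cc,38)[:,:2].astype(np.float32));print("hole",np.round(R[0],1),np.round(R[1],1),R[2])
E
```

```text
block 3100 [ 417.4 -198.4] [59.2 98.7] 2.4 z [35.  36.6 37.8]
slot 447 [ 416.7 -200.6] [11.2 64.9] 2.6 z [ 5.6  7.  25.2]
top plane xy->z [ 5.38788323e-04 -1.59036073e-03  3.65022556e+01]
hole [ 417.6 -198.2] [13.4 65.8] 2.1431195735931396
paddletop 480 [473.6  91.5] [59.5  8. ] 74.2 z [116.  118.3 119.5]
cheeks 1673 [473.8  91.8] [95.2 39.6] 74.9 z [104.  106.8 119. ]
```

```bash
python3 - <<'E'
from h import *
q=down(-15.5)
arm.set_gripper(45)
arm.move_ptp([473,91.3,150],q)
arm.move_straight([473,91.3,80],speed=100,stop_force=8)
print(arm.observe()["tool_pos"],arm.observe()["ft_force"])
arm.set_gripper(0,50)
o=arm.observe();print(o["gripper_width"],o["tool_pos"],o["ft_force"])
arm.move_straight([473,91.3,215],speed=120)
o=arm.observe();print(o["gripper_width"],o["ft_force"])
arm.move_ptp([417.4,-198.4,190],down(2.3))
o=arm.observe();print(o["time"],o["tool_pos"],o["gripper_width"])
s=cap("scene");d=cap("side");np.savez("s1.npz",**s);np.savez("d1.npz",**d)
T=o["tool_pos"]
for n,c in(("s",s),("d",d)):
    p=cloud(c);h=cv2.cvtColor(c["pixels"],cv2.COLOR_RGB2HSV).astype(int)
    g=(np.hypot(p[...,0]-T[0],p[...,1]-T[1])<60)&(c["range_z"]>0)
    bl=g&(h[...,0]>100)&(h[...,0]<125)&(h[...,1]>120)&(p[...,2]>90);
    for nm,m in(("blue",bl),("wood",g&(h[...,0]<25)&(h[...,1]>50)&(p[...,2]>100))):
        Q=p[m]
        if len(Q)<8: print(n,nm,len(Q));continue
        R=cv2.minAreaRect(Q[:,:2].astype(np.float32));print(n,nm,len(Q),np.round(R[0],1),np.round(R[1],1),round(R[2],1),"z",np.percentile(Q[:,2],[1,50,99]).round(1))
u,v=proj(s,[T-[0,0,40]])[0].astype(int);a=s["pixels"][v-50:v+50,u-65:u+65,::-1]
u,v=proj(d,[T-[0,0,40]])[0].astype(int);b=d["pixels"][v-50:v+50,u-65:u+65,::-1]
cv2.imwrite("pics/held.png",np.hstack([cv2.resize(x,(400,308)) for x in(a,b)]))
E
```

```text
[473.87975853  91.31208769  80.87866109] [1.14502437 0.6020245  0.81369325]
7.288702704961429 [473.42970921  91.33885492  80.69295178] [-0.98838668 -0.37831524  4.07091395]
7.513933932100691 [-0.28760607 -0.02871785 -0.74245563]
7.4 [ 417.54210636 -197.74252403  189.763453  ] 7.302701288476159
s blue 372 [ 403. -202.] [43.1 44.9] 26.6 z [128.2 157.7 191.4]
s wood 283 [ 405.5 -208.8] [40.5 88.2] 14.8 z [119.8 198.2 467.5]
d blue 18 [ 410.3 -180.7] [90.1 43. ] 63.1 z [129.9 157.1 503.9]
d wood 297 [ 432.  -186.2] [82.1 57.6] 37.1 z [123.5 216.4 439.8]
```

View pics/held.png

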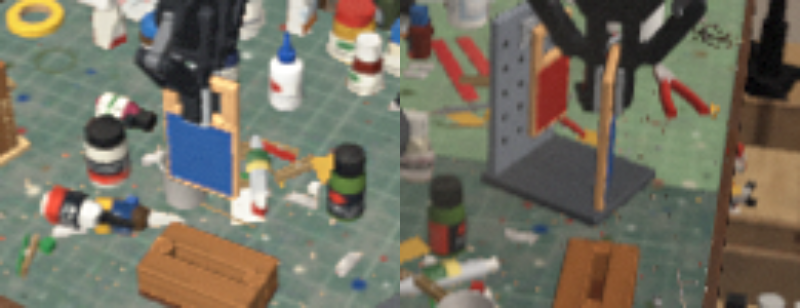

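Held upright, with the fingers over the eye and above the block. I'll check its position in the hand from the blue face, then insert.

```bash
python3 - <<'E'
from h import *
o=arm.observe();T=o["tool_pos"];a=np.radians(2.3);ex=np.array([np.cos(a),np.sin(a)]);ey=np.array([-ex[1],ex[0]])
for n,f in(("s","s1.npz"),("d","d1.npz")):
    c=dict(np.load(f));p=cloud(c).reshape(-1,3);xy=p[:,:2]-[417.4,-198.4];X=xy@ex;Y=xy@ey
    m=(abs(X)<9)&(abs(Y)<45)&(p[:,2]>112)&(p[:,2]<180)
    print(n,m.sum(),"X",np.percentile(X[m],[2,25,50,75,98]).round(1),"Y",np.percentile(Y[m],[1,50,99]).round(1),"Z",p[m,2].min().round(1))
    q=np.c_[X,p[:,2]][m&(abs(X+4)<4)] if n=="s" else np.c_[X,p[:,2]][m]
    print("lean dX/dZ",np.polyfit(q[:,1],q[:,0],1))
    q=np.c_[X,Y][m&(abs(X+4)<4)];print("yaw",np.degrees(np.polyfit(q[:,1],q[:,0],1)[0]))
E
```

```text
s 461 X [-7.1 -5.8 -5.  -4.3 -0.2] Y [-28.   -0.7  30.6] Z 118.0
lean dX/dZ [-0.00667625 -3.9429408 ]
yaw -0.4351135659767677
d 118 X [-5.2 -4.9 -2.6  0.4  3.5] Y [-23.   29.1  33.1] Z 121.4
lean dX/dZ [ 0.00255812 -2.35967392]
yaw 3.648157448354289
```

```bash
python3 - <<'E'
from h import *
x,y=418.0,-199.2;q=down(2.3)
arm.move_straight([x,y,125],speed=120)
hit=arm.move_straight([x,y,77.5],speed=45,stop_force=6)
o=arm.observe();print(hit,o["tool_pos"],o["ft_force"],o["gripper_width"])
s=cap("scene");d=cap("side")
a=s["pixels"][190:265,190:290,::-1];b=d["pixels"][150:250,250:350,::-1]
cv2.imwrite("pics/ins.png",np.hstack([cv2.resize(a,(400,300)),cv2.resize(b,(300,300))]))
E
```

```text
True [ 417.54349715 -198.83222307   78.67620257] [ 0.60773471 -0.07641141  3.78893266] 7.485028252387635
```

View pics/ins.png

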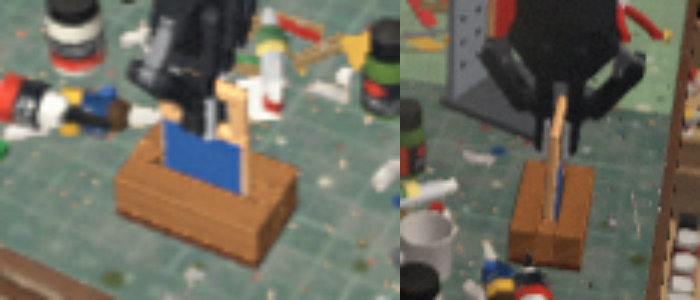

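Inserted, and it touched the floor at the expected depth. Now I'll release, back off and look from the turned wrist.

```bash
python3 - <<'E'
from h import *
w=dict(np.load("wb.npz"));o=-w["R"].T@w["t"];print("cam offset in tool frame",Rn.from_quat(down(-25)).inv().apply(o-[400,-186,230]))
arm.set_gripper(40); arm.wait(0.4)
o=arm.observe()["tool_pos"];arm.move_straight([o[0],o[1],160],speed=120)
arm.set_gripper(85)
arm.move_ptp([417.5,-198.6,190],down(-87.7))
s=cap("scene");d=cap("side");w=cap("wrist");np.savez("s2.npz",**s);np.savez("d2.npz",**d)
a=np.radians(2.3);ex=np.array([np.cos(a),np.sin(a)]);ey=np.array([-ex[1],ex[0]])
for n,c in(("s",s),("d",d),("w",w)):
    p=cloud(c).reshape(-1,3);xy=p[:,:2]-[417.4,-198.4];X=xy@ex;Y=xy@ey;ok=(abs(X)<15)&(abs(Y)<45)
    for z0,z1 in((45,80),(80,112),(112,122)):
        m=ok&(p[:,2]>z0)&(p[:,2]<z1)
        if m.sum()>5:print(n,z0,m.sum(),"X",np.percentile(X[m],[2,50,98]).round(1),"Y",np.percentile(Y[m],[1,50,99]).round(1),"Zmax",np.percentile(p[m,2],98).round(1))
print(arm.observe()["time"],arm.observe()["joint_positions"].round(2))
for x,y,z in((403,-363.5,118),(403,-363.5,140),(458,-386,118)): print(arm.inverse_kinematics([x,y,z],down(-112)))
E
```

```text
cam offset in tool frame [   0.82396425  -76.12442821 -141.19121063]
s 45 229 X [-7.4 -5.2 -2.6] Y [-29.   -2.   28.6] Zmax 79.2
s 80 146 X [-6.2 -3.8  1.2] Y [-29.1   0.3  29.9] Zmax 111.4
s 112 92 X [-6.3 -3.4  2. ] Y [-29.1  -0.9  27.9] Zmax 119.0
d 45 70 X [-5.6 -3.1  3.2] Y [-25.4  27.3  31. ] Zmax 79.4
d 80 55 X [-5.  -2.6  2.5] Y [-24.1  27.5  31.6] Zmax 110.2
d 112 54 X [-5.1 -1.5  2.6] Y [-28.1   5.   32.2] Zmax 119.7
w 45 531 X [3.4 4.3 4.7] Y [-28.8   0.   28.1] Zmax 79.4
w 80 612 X [-3.1  3.4  4.3] Y [-28.9  -0.9  28.4] Zmax 111.0
w 112 686 X [-3.1  1.2  4.1] Y [-29.2  -0.   28.5] Zmax 117.8
12.975 [-0.63  0.    1.85 -0.    1.28  0.9 ]
[-8.93416881e-01  2.60376045e-01  1.72737098e+00 -4.44089210e-16
  1.15384563e+00  1.06135188e+00]
[-8.93416881e-01  2.32283079e-01  1.71102854e+00 -4.44089210e-16
  1.19828104e+00  1.06135188e+00]
[-8.44712352e-01  3.68622976e-01  1.58318963e+00 -4.44089210e-16
  1.18978005e+00  1.11005641e+00]
```

The paddle stands upright and released: top at about 118.5, centred within 1 mm. I'll take it by its edges and move to a stand-off in front of the hook.

```bash
python3 - <<'E'
from h import *
x,y=417.5,-198.5;q=down(-87.7)
arm.move_straight([x,y,72],speed=100,stop_force=8)
arm.set_gripper(0,50);o=arm.observe();print(o["gripper_width"],o["tool_pos"],o["ft_force"])
arm.move_straight([x,y,170],speed=100)
root=np.array([518.9,-410.3]);a=np.radians(-22);ex=np.array([np.cos(a),np.sin(a)]);ey=np.array([-ex[1],ex[0]])
# eye is at TCP+24 -> eye 156 => TCP 132
P=root-125*ex
arm.move_ptp([*P,145],down(-112)); arm.move_straight([*P,132])
o=arm.observe();print(o["time"],o["tool_pos"],o["gripper_width"],o["ft_force"])
s=cap("scene");d=cap("side");w=cap("wrist")
for n,c in(("s3",s),("d3",d),("w3",w)):
    np.savez(n+".npz",**c)
    p=cloud(c).reshape(-1,3);xy=p[:,:2]-root;X=xy@ex;Y=xy@ey;Z=p[:,2]
    def st(nm,m):
        if m.sum()>5: print(n,nm,m.sum(),"X",np.percentile(X[m],[2,50,98]).round(1),"Y",np.percentile(Y[m],[2,50,98]).round(1),"Z",np.percentile(Z[m],[1,50,99]).round(1))
    k=abs(Y)<40
    st("paddle low",k&(abs(X+125)<15)&(Z>50)&(Z<130))
    st("paddle top",k&(abs(X+125)<8)&(Z>160)&(Z<185)&(abs(Y)<28))
    st("wires",(abs(Y)<18)&(X>-80)&(X<-35)&(Z>135)&(Z<165))
    st("end",(abs(Y)<18)&(X>-98)&(X<-82)&(Z>135)&(Z<175))
    st("red",k&(X>-40)&(X<-15)&(Z>60)&(Z<175))
    st("panel",(abs(Y)<55)&(X>-10)&(X<12)&(Z>40)&(Z<160))
a=s["pixels"][160:285,260:400,::-1];b=d["pixels"][110:220,240:360,::-1]
cv2.imwrite("pics/pre.png",np.hstack([cv2.resize(a,(400,357)),cv2.resize(b,(389,357))]))
E
```

```text
59.26416146616443 [ 418.06179875 -198.76927559   72.77707084] [-0.59652226  0.81839859  5.16098057]
16.7583 [ 402.74492979 -361.26531962  131.13482982] 59.38318371403582 [-0.14975612  0.21436619  0.0903825 ]
s3 paddle low 417 X [-133.7 -132.1 -127.2] Y [-28.   -1.6  29.8] Z [ 68.7 100.  129.2]
s3 paddle top 115 X [-132.5 -130.9 -124.9] Y [-21.    5.6  27. ] Z [161.1 174.  177.8]
s3 wires 13 X [-44.3 -37.2 -35.2] Y [-10.9   6.2   9.2] Z [148.9 151.1 153.1]
s3 red 520 X [-33.7 -26.7 -20.4] Y [-31.5 -14.8  25.1] Z [ 61.3 123.3 163.6]
s3 panel 761 X [-4.2  0.2  6.2] Y [-52.7 -31.   41.3] Z [ 41.4 118.3 159.5]
d3 paddle low 232 X [-133.1 -131.2 -124.6] Y [-24.7  10.6  32.6] Z [ 69.2  99.1 128.8]
d3 paddle top 45 X [-132.4 -130.9 -123.8] Y [-27.5 -13.7  14.6] Z [160.4 171.8 180.3]
d3 wires 49 X [-76.4 -56.8 -36.7] Y [-9.8  6.4 11.9] Z [145.8 149.7 152.1]
d3 red 404 X [-33.8 -26.8 -20.4] Y [-29.5   5.3  29.2] Z [ 61.  111.3 161.6]
d3 panel 557 X [-3.9  1.4  8.6] Y [-43.2  22.3  48.6] Z [ 41.7 109.9 159.4]
w3 paddle low 2750 X [-122.  -121.1 -120.5] Y [-26.9   1.3  29.3] Z [ 71.8 108.9 129.7]
w3 paddle top 3630 X [-128.3 -121.9 -120.5] Y [-26.8  -0.   27.1] Z [160.8 174.8 176.9]
w3 wires 2328 X [-78.9 -55.8 -35.7] Y [-10.6  -5.5   9.8] Z [148.5 150.6 152.2]
w3 end 817 X [-90.4 -86.7 -82.3] Y [-9.6  0.5 10.4] Z [151.2 161.7 164. ]
w3 red 7341 X [-37.4 -24.9 -18.5] Y [-28.9  -1.5  26.2] Z [ 68.  157.5 162.2]
w3 panel 3256 X [-9.2  1.5  2.9] Y [-48.7  -2.6  45.6] Z [ 83.2 106.8 150.9]
```

View pics/pre.png

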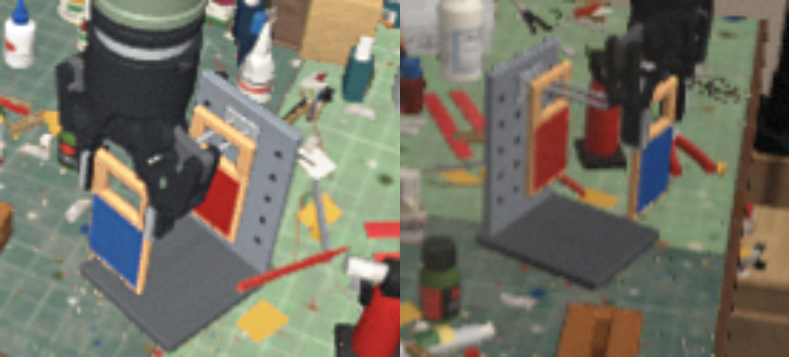

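Aligned: wires centred at Y≈-0.3, paddle at Y≈0.5, paddle top at about 177.5, so the eye spans 143.5–167.5 against the hook end's 147.5–164.5. Threading now.

```bash
python3 - <<'E'
from h import *
root=np.array([518.9,-410.3]);a=np.radians(-22);ex=np.array([np.cos(a),np.sin(a)]);ey=np.array([-ex[1],ex[0]])
P=root-66*ex-0.5*ey
hit=arm.move_straight([*P,132.3],speed=40,stop_force=4)
o=arm.observe();print(hit,o["tool_pos"],o["ft_force"],(o["tool_pos"][:2]-root)@ex,(o["tool_pos"][:2]-root)@ey)
if not hit:
    h2=arm.move_straight([*P,114.5],speed=30,stop_force=3)
    o=arm.observe();print(h2,o["tool_pos"],o["ft_force"])
w=cap("wrist");s=cap("scene");d=cap("side")
for n,c in(("s",s),("d",d),("w",w)):
    p=cloud(c).reshape(-1,3);xy=p[:,:2]-root;X=xy@ex;Y=xy@ey;Z=p[:,2]
    m=(abs(Y)<28)&(abs(X+68)<9)&(Z>154)&(Z<185)
    if m.sum()>5:print(n,"top",np.percentile(X[m],[2,50,98]).round(1),np.percentile(Z[m],[50,95,99]).round(1))
    m=(abs(Y)<28)&(abs(X+26)<12)&(Z>60)&(Z<185)
    if m.sum()>5:print(n,"red",np.percentile(X[m],[2,50,98]).round(1),np.percentile(Z[m],[50,95,99]).round(1))
a=s["pixels"][160:285,260:400,::-1];b=d["pixels"][110:220,240:360,::-1]
cv2.imwrite("pics/thr.png",np.hstack([cv2.resize(a,(400,357)),cv2.resize(b,(389,357))]));print(o["time"])
E
```

```text
False [ 457.32044235 -385.95608156  132.29074578] [-0.46514647  0.05474669 -0.89589812] -66.21496397835362 -0.49682018383027005
True [ 457.34850711 -385.9046292   117.12430427] [ 0.10092231 -0.16331233  4.17176116]
s top [-72.6 -70.6 -65.9] [160.6 163.3 164.2]
s red [-29.3 -27.4 -24.4] [ 82.7 126.6 128.5]
d top [-75.9 -71.4 -62.6] [159.9 181.3 183.2]
d red [-29.2 -26.8 -20. ] [ 98.6 153.7 160.7]
w top [-69.6 -63.7 -61.6] [160.1 161.4 161.9]
w red [-35.1 -19.1 -16.3] [151.9 161.5 162. ]
19.0417
```

View pics/thr.png

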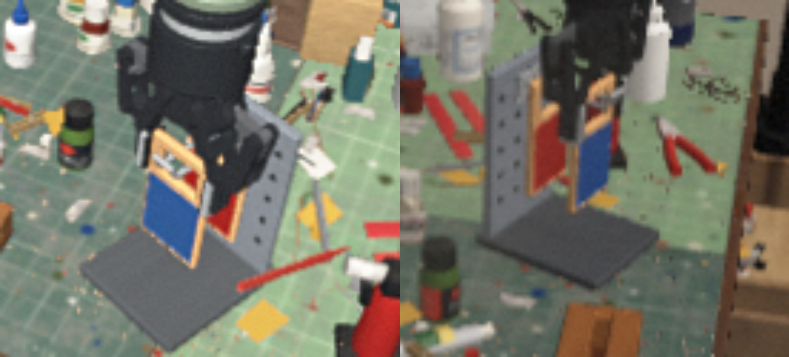

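The eye is on both wires and seated, with about 4 N of contact and the hook end visible through the eye. Release and retreat.

```bash
python3 - <<'E'
from h import *
root=np.array([518.9,-410.3]);a=np.radians(-22);ex=np.array([np.cos(a),np.sin(a)]);ey=np.array([-ex[1],ex[0]])
arm.set_gripper(70);arm.wait(.2);arm.set_gripper(85)
o=arm.observe()["tool_pos"];arm.move_straight([o[0],o[1],240],speed=80)
arm.move_ptp([400,-250,300],down(-100)); arm.wait(1.5)
w=cap("wrist");s=cap("scene");d=cap("side")
for n,c in(("s",s),("d",d)):
    p=cloud(c);h=cv2.cvtColor(c["pixels"],cv2.COLOR_RGB2HSV).astype(int)
    xy=p[...,:2]-root;X=xy@ex;Y=xy@ey;Z=p[...,2]
    def st(nm,m):
        if m.sum()>5:print(n,nm,m.sum(),"X",np.percentile(X[m],[2,50,98]).round(1),"Y",np.percentile(Y[m],[2,50,98]).round(1),"Z",np.percentile(Z[m],[2,50,98]).round(1))
    k=abs(Y)<40
    B=k&(X>-90)&(X<-50)&(Z>45)&(Z<130);st("blue low",B);st("blue top",k&(X>-82)&(X<-50)&(Z>154)&(Z<172))
    print("lean",np.polyfit(Z[B],X[B],1)[0]); st("red low",k&(X>-40)&(X<-12)&(Z>45)&(Z<130));st("red top",k&(X>-40)&(X<-12)&(Z>154)&(Z<167))
a=s["pixels"][160:285,220:360,::-1];b=d["pixels"][110:220,240:360,::-1]
cv2.imwrite("pics/fin.png",np.hstack([cv2.resize(a,(400,357)),cv2.resize(b,(389,357))]));print(arm.observe()["time"],arm.observe()["ft_force"])
E
```

```text
s blue low 548 X [-73.7 -71.8 -66.2] Y [-30.5  -4.2  27.3] Z [ 56.2  95.6 128.6]
s blue top 123 X [-73.2 -70.5 -64.8] Y [-30.2  -1.5  27.9] Z [155.1 160.7 163.5]
lean 0.014962044902432014
s red low 347 X [-29.1 -26.9 -20.6] Y [-31.7 -16.5  22. ] Z [ 56.1  97.  128.7]
s red top 115 X [-28.7 -25.8 -19.3] Y [-31.2  -3.2  26.1] Z [154.  161.  163.6]
d blue low 307 X [-73.7 -71.4 -64.8] Y [-27.3   6.4  29.9] Z [ 56.6  94.5 128.1]
d blue top 51 X [-73.9 -70.9 -65.5] Y [-26.2   4.6  31. ] Z [154.4 159.6 162.7]
lean 0.0032414200145587527
d red low 300 X [-29.2 -26.9 -21.2] Y [-28.7   5.4  28.9] Z [ 55.7  93.4 127.3]
d red top 50 X [-29.2 -25.8 -20.3] Y [-28.    2.7  28.6] Z [154.2 159.3 162. ]
23.9833 [0.61829567 0.31676353 1.40944331]
```

View pics/fin.png

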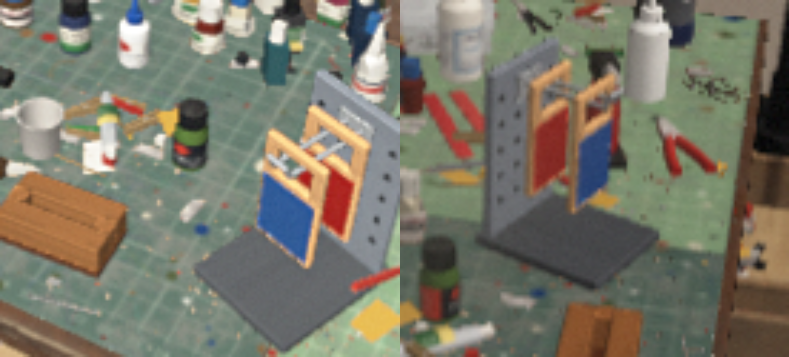

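Both paddles hang at rest side by side: blue with its eye about 69 mm from the panel, red unmoved at about 25 mm. The cup and bottles stand where they were.

```bash
python3 -c "
from cell import arm
arm.hand_in()"
```

```text
the job is handed in; nothing more can be done
```

The job is handed in at about 24 s on the robot's clock, and by my last checks the blue paddle hangs in front of the red one as asked.

**What I did:** I pinched the blue paddle over its eye, lifted it from the caddy and stood it in the block's slot. With it let go there, the cameras showed it upright and centred within about 1 mm, its top at about 118.5 mm. I then took it by its side edges, threaded it over the hook's end, lowered it until it touched the wires (about 4 N), released it and moved the arm clear.

**Last checks, from the scene and side cameras:**

| Check | Blue paddle | Red paddle |
|---|---|---|
| Distance of the paddle from the panel | about 69 mm | about 25 mm, unmoved within about 1–2 mm |
| Sideways offset from the middle | within about 2 mm | within about 3 mm |
| Top edge height (162.5 mm expected when hanging) | about 163 mm | about 163 mm |
| Lean | under 0.02 rad | not measured; hangs upright in the picture |

- **Disagreements:** The cameras disagreed with each other by 1–2 mm, and by up to about 5 mm where a view was partly blocked. No check failed.
- **Bottles and cup:** I judged these only by eye. The cup and dark bottle stand in place in the last picture. The white jar was outside that crop, and I did not check it again after the paddle was put in the block.

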